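# Find the sound cell slot with a feeler blade

### The arm

A 6-joint arm with a two-finger parallel gripper is mounted at the origin on the work surface. World frame = base frame: x ahead of the robot, y to its left, z up, the work surface at z = 0. Lengths are in mm, angles in rad, forces in N, time in s.
With the tool pointing down it reaches from about 400 to 925 mm from the base axis. Payload 12.5 kg.
Tool frame: the origin (TCP) lies midway between the tips of the shut fingers; the grasp point (between the pads) lies 19 mm behind it; z points along the fingers, y is the direction in which the jaws open and shut (so a half turn about z gives the same grasp; the last joint's range is limited). The gripper opens to 95 mm and grips with 3 to 60 N. Pads are 20 mm wide; open, the fingers measure 119 mm over their backs; the gripper's body (75 mm by 180 mm) begins 59 mm behind the grasp point.
Start: joints at [-1.259, 0.491, 1.559, -0, 1.092, -0.106], TCP at [253.618, -571.248, 214.661] pointing down, gripper open.
Joint ranges: [-3.1, 3.1], [-0.84, 2.19], [0.05, 2.79], [-1.13, 4.28], [0.06, 2.93], [-2.69, 2.69]. Speed limits (rad/s): [2.22, 2.22, 2.79, 3.14, 3.14, 3.14].

### API

Orientations are given as [roll, pitch, yaw] about the fixed x, y, z axes, in that order (R = Rz(yaw) Ry(pitch) Rx(roll)).
In Python, from cell import * gives the robot as it stands. The module is installed in compiled form; this text tells all that it offers.
- The arm moves only by the tool carry_out, never from a script. Its argument "moves" is a list of rows, each an object of numbers: "dx", "dy", "dz": the shift along the tool's x, y, z in m; "twist": the turn about the tool's z in degrees. A call has 1 to 5 rows; each row is the pose to reach, as a shift and turn from the pose commanded when the call began, along the tool's axes at that moment; what a row does not reach only later rows make up. A row lasts 1/10 s, in which the tool goes at most 50 mm and 8.59 degrees, less where a joint would pass 70% of its speed; a pose out of reach is approached as far as the arm can. A call with a gripper value outside its range is refused whole. "grip" is the finger opening in m, from 0 to 0.0951, set as the call begins (left out, the last holds). The fingers move at their own pace and stop on an object; the grip force is fixed at half the most. Time passes only in rows, so rows that repeat a pose let the fingers close. It gives the time, the measured TCP pose, the force and the opening at its end, in the units of the state.
- state(): the state, without advancing time (a new reading comes with each control period).
- read_camera(name): name is "side" or "top"; returns (picture, depth): 400x640x3 uint8, red, green, blue; 400x640 float32, mm along the optical axis (not along the pixel's ray), 0 where there is no reading.
- camera_info(name): a dict with "mtx" (3x3 intrinsics, pixels), "R" (3x3) and "t" (3): a world point X has camera coordinates R X + t. Camera axes: x right, y down, z forward; pixel columns grow to the right and rows downward; lengths in mm; the calibration is good to about 2 mm. A picture is of the moment at which its call begins. camera_info takes no time and is no camera call.
- job_done(): hands the job in, once; it reports no verdict.
The state is a dict: "t": time; "joints": joint angles; "qvel": joint speeds; "tau": joint torques, N m; "eef_pos": TCP position; "tcp_rot": TCP orientation; "ft_force": force on the tool from outside, world axes, zero at the start; "moment": the same for the moment, N m; "opening": opening from 0.0 (shut) to 1.0 (fully open).
Only numpy, scipy, OpenCV 4.12 (cv2) and the standard library are available. Lean on these libraries where they do the work, as an engineer would, in place of code of your own. Each camera call takes 0.05 s, during which the arm holds its last target. There are 200 camera calls.

### The job

Use the feeler gauge to find out which one of the cell holder's four slots still has a sound spring: there the blade slides all the way down against a light, steady drag, while in the others it drops through with next to no resistance or jams part way. Feel the slots gently, never forcing the blade where it jams, and leave the gauge let go in the sound slot, fully home with its handle resting on the holder, as the marker for the next cell; leave the other things on the bench alone.

Things in the scene. Friction and masses are not known exactly. Their poses are not given: they have to be found in the camera images.
- gauge: Feeler gauge, loose, about 120 g: black plastic handle 28 x 16 x 45 mm (x, y, z) above a steel blade. Origin: centre of the handle's underside (its shoulder); z up the handle, blade at z 0 to -45 mm. Starts upright in the stand, shoulder on the stand's top. Looks the same after a half turn about z. Pinch it by the two 28 mm wide faces, 16 mm apart along its y.
- blade: The plain steel blade of the gauge, one rigid piece with it, same origin and axes: 24 mm wide (x), 5 mm thick (y), reaching 45 mm below the handle; its last 12 mm taper evenly to a rounded edge 2 mm thick.
- blade_tip (a point): Centre of the blade's bottom end, 45 mm below the gauge's origin.
- stand: Grey plastic rest stand, fixed: foot 80 x 70 mm, block 56 x 50 mm (x, y) and 52 mm high, with a central pocket 28 x 9 mm (x, y), open at the top, that holds the blade loosely. Origin: centre of its underside, z up.
- holder: Aluminium cell holder, fixed, 60 x 160 x 60 mm (x, y, z); origin: centre of its underside, z up. Four like slots in its top at y = -54, -18, +18, +54 mm, each 34 mm long (x), 10 mm wide (y); the blade goes in with its x along the holder's x. The gauge's shoulder is wider than the slot: fully home it rests on the top, 60 mm above the bench, blade tip 15 mm above the bench.
- slot0 (a point): Centre of the mouth (level with the holder's top) of the slot at y = -54 mm; axes as the holder's. In every slot two rounded sprung steel jaws, radius 5 mm, face each other across y, axes 22 mm below the top, 2 mm apart and centred on the slot; the blade meets them with its tip 18 to 22 mm below the top and has pushed each 1.5 mm aside at 34 mm. They look alike in all slots.
- slot1 (a point): Same for the slot at y = -18 mm. Jaw springs differ and change places between starts: one slot worn, one sound, two seized. Worn: 0.3 N a jaw on the blade, drag under 1.5 N. Sound: about 6 N a jaw, sliding drag some 3 to 9 N, felt from 34 mm on. Seized: at any permitted force the blade jams with its tip 18 to 30 mm below the top.
- slot2 (a point): Same for the slot at y = +18 mm. On the way in or home, keep the contact force on the blade (both jaws together), and of the gauge on the holder, under 50 N; in a seized slot the jaws press about twice as hard as one pushes, so stop pushing at 12 to 15 N.
- slot3 (a point): Same for the slot at y = +54 mm.
- beaker: Bystander, to be left alone: small glass beaker, 66 mm across, 85 mm high. Origin at the centre of its underside.
- reagent_jar: Bystander, to be left alone: brown glass jar, 60 mm across, 65 mm high. Origin at the centre of its underside.
- wash_bottle: Bystander, to be left alone: white wash bottle, 64 mm across, 140 mm high. Origin at the centre of its underside.
- solvent_bottle: Bystander, to be left alone: brown solvent bottle, 72 mm across, 140 mm high. Origin at the centre of its underside.
- flask_ring: Bystander, to be left alone: cork ring, 90 mm across, lying flat. Origin at the centre of its underside.
- spatula: Bystander, to be left alone: slim steel spatula, 205 mm long, lying flat. Origin at mid-length of its rod on the underside, x along it.
- stopper: Bystander, to be left alone: glass stopper, 32 mm across, 34 mm high. Origin at the centre of its underside.

How it is judged (in metres and radians):
On the way:
1. the gauge is drawn out of its stand (z of blade_tip in the frame of stand above 0.055 m), for 0.1 s.
At the end, for the whole second after the job is handed in: The gauge stands upright (within 0.1 rad) in the sound slot, within 8 mm of its centre and turned within 0.2 rad of it, shoulder on the holder's top (within 2.5 mm), the blade gripped by the sprung jaws (more than 6 N of contact force on it), at rest and let go (z of gauge in the frame of holder between 0.057 and 0.0625 m and (horizontal distance between gauge and slot0 below 0.008 m or horizontal distance between gauge and slot1 below 0.008 m or horizontal distance between gauge and slot2 below 0.008 m or horizontal distance between gauge and slot3 below 0.008 m) and angle between gauge's own z axis and vertical below 0.1 rad and angle between the x axis of gauge and the x axis of holder, either way round below 0.2 rad and contact force between blade and anything else above 6 N and linear speed of gauge below 0.01 m/s and contact force between gauge and the fingers below 0.05 N); the robot touches nothing.
It fails at once if the blade is forced: more than 50 N of contact force on it (contact force between blade and anything else above 50 N).
It fails at once if the gauge is pressed on the holder with more than 50 N (contact force between gauge and holder above 50 N).
It fails at once if a bystander is moved by more than 20 mm (distance of any of beaker, reagent_jar, wash_bottle, solvent_bottle, flask_ring, spatula, stopper from where it was at the start of the episode above 0.02 m).
It also fails if it takes over 67 s, if anything falls off the work surface, if the arm or the gripper's body presses on something with over 40 N, if the wrist force passes 120 N, or if a joint passes its speed limit or range.

## Working session

There is one attempt and no reset: what is moved stays moved. The work goes in short steps, Python scripts to look and compute and a tool call to move; the robot and the scene stay as the last step left them, time stands still between calls to the robot, and variables do not carry over. Pictures are saved under pics/ and viewed, about 8 in all and at most 12, crops included, and the job is handed in when it is done.

Besides the shell and the picture viewer there is one more tool, called after ">>>" by a JSON object that holds its "method" and its "body", one argument or row to a line. carry_out: Moves the arm, as the interface text tells. Its arguments: {"type":"object","properties":{"moves":{"type":"array","items":{"type":"object","properties":{"dx":{"type":"number"},"dy":{"type":"number"},"dz":{"type":"number"},"twist":{"type":"number"}}}},"grip":{"type":"number"}},"required":["moves"]}

```bash
mkdir -p pics
cat > h.py <<'E'
from cell import *
import numpy as np, cv2
def cloud(name):
    p,d=read_camera(name); c=camera_info(name); K,R,t=[np.array(c[k],float) for k in("mtx","R","t")]
    v,u=np.mgrid[:400,:640]; P=np.stack([(u-K[0,2])/K[0,0]*d,(v-K[1,2])/K[1,1]*d,d],-1)
    W=(P-t)@R; W[d==0]=np.nan
    return p,d,W
E
python3 - <<'E'
from h import *
print(state())
for n in("top","side"):
    p,d,W=cloud(n); np.savez(n,p=p,W=W); cv2.imwrite(f"pics/{n}0.png",p[...,::-1])
    c=camera_info(n); print(n,np.round(-np.array(c["R"]).T@np.array(c["t"])),np.array(c["mtx"])[0,0],np.isnan(W[...,0]).mean())
E
```

```text
{'t': 0.0, 'joints': array([-1.25858532e+00,  4.91543521e-01,  1.55945235e+00, -2.89305340e-06,
        1.09171254e+00, -1.05608044e-01]), 'qvel': array([ 0.00070025, -0.00133576,  0.0013648 ,  0.00024432, -0.00012771,
        0.00117708]), 'tau': array([ 2.72305388e-04, -6.12643504e+01, -2.58182162e+01,  6.92427484e-02,
        4.81717160e-02, -7.08846324e-05]), 'eef_pos': array([ 253.54360186, -570.98963957,  214.07071773]), 'tcp_rot': array([-3.14048284e+00, -1.15063046e-04,  4.17820322e-01]), 'ft_force': array([ 0.84585867, -0.11818779,  0.37744576]), 'moment': array([-0.03547404,  0.01948193, -0.05871297]), 'opening': 1.0016543327909502}
top [ 353.   19. 1360.] 499.21186875414566 0.00403125
side [154. 741. 914.] 448.86886022581274 0.0040859375
```

View pics/top0.png

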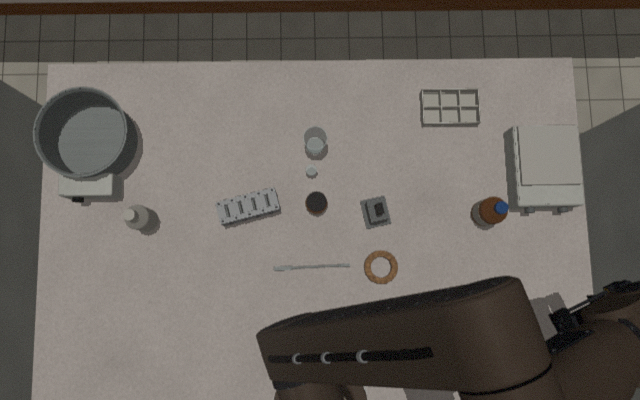

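View pics/side0.png

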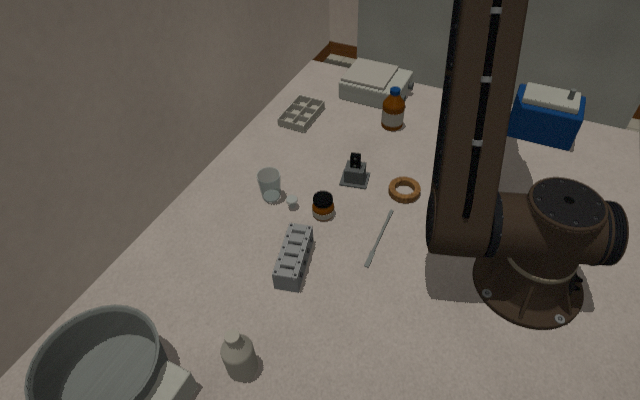

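The top view shows the holder at about (248,206), the gauge in its stand at (378,210), and the jar between them at (316,203). The side view shows the gauge at (355,160) and the holder at (294,257). The arm doesn't cover either of them.

Run:
```python
from h import *
z=np.load("top.npz"); p,W=z["p"],z["W"]
def rect(name,box,zlo,zhi):
    m=np.zeros((400,640),bool); x0,y0,x1,y1=box; m[y0:y1,x0:x1]=1
    m&=(W[...,2]>zlo)&(W[...,2]<zhi); Q=W[m]
    (c,s,a)=cv2.minAreaRect(Q[:,:2].astype(np.float32)); print(name,len(Q),"c",np.round(c,1),"size",np.round(s,1),"ang",round(a,1),"zmed",np.median(Q[:,2]).round(1),"mean",Q[:,:2].mean(0).round(1))
rect("holder",(205,175,292,235),50,72)
rect("standtop",(350,185,400,235),45,62)
rect("gauge",(350,185,400,235),80,110)
rect("jar",(295,180,335,225),50,80)
c=camera_info("top");K,R,t=[np.array(c[k],float) for k in("mtx","R","t")]
def ray(u,v,h):
    o=-R.T@t; d=R.T@np.linalg.solve(K,[u,v,1]); return (o+d*(h-o[2])/d[2]).round(1)
# gauge by dark colour, slots by darkness
g=p.astype(int).sum(2)
m=np.zeros((400,640),np.uint8); m[190:230,358:392]=(g[190:230,358:392]<120)
n,l,s,cc=cv2.connectedComponentsWithStats(m)
for i in range(1,n):
    if s[i,4]>15: print("dark",s[i],cc[i].round(1),ray(*cc[i],97))
print("bench z",np.nanmedian(W[230:260,200:260,2]))
cv2.imwrite("pics/crop.png",np.hstack([cv2.resize(p[180:235,205:290,::-1],None,fx=5,fy=5,interpolation=2),cv2.resize(p[180:235,350:405,::-1],None,fx=5,fy=5,interpolation=2)]))
```

```text
holder 1236 c [527.2 181.7] size [ 61.  160.6] ang 13.8 zmed 60.2 mean [526.7 181.7]
standtop 311 c [ 509.5 -161.6] size [56.4 50.6] ang 12.4 zmed 52.2 mean [ 507.9 -160. ]
gauge 80 c [ 509.3 -161.4] size [28.  16.3] ang 9.8 zmed 96.9 mean [ 508.5 -160.6]
jar 321 c [534.8   1.8] size [50.  50.7] ang 87.8 zmed 65.2 mean [534.3   1.1]
bench z 0.4118269059434288
```

View pics/crop.png

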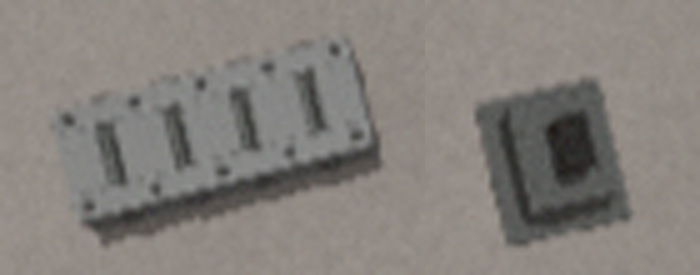

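The crop shows four slots running along the holder's x. The sizes match the given ones: holder 61x160.6 at z 60, gauge 28x16 at z 97, stand 56x50 at z 52. The holder yaw is 13.8° and the gauge/stand yaw about 12°. Next I approach the gauge.

```bash
cat >> h.py <<'E'
def to(x,y,z,yaw_deg,pose=None):
    s=state(); P=np.array(pose[:3] if pose is not None else s["eef_pos"]); a=pose[3] if pose is not None else s["tcp_rot"][2]
    D=np.array([x,y,z])-P
    print("dx %.4f dy %.4f dz %.4f twist %.2f"%((np.cos(a)*D[0]+np.sin(a)*D[1])/1e3,(np.sin(a)*D[0]-np.cos(a)*D[1])/1e3,-D[2]/1e3,np.rad2deg(a)-yaw_deg))
E
python3 - <<'E'
from h import *
to(509.4,-161.5,215,12,[253.618,-571.248,214.661,.41782])
E
```

```text
dx 0.4000 dy -0.2707 dz -0.0003 twist 11.94
```

>>> {"method": "carry_out", "body": {
  "moves": [
    {"dx": 0.04,"dy": -0.027,"twist": 1.2},
    {"dx": 0.08,"dy": -0.054,"twist": 3},
    {"dx": 0.12,"dy": -0.081,"twist": 6},
    {"dx": 0.16,"dy": -0.108,"twist": 9},
    {"dx": 0.2,"dy": -0.135,"twist": 12}
  ],
  "grip": 0.06
}}

```text
schema error: expected keys dx, dy, dz, twist
```

```bash
python3 -c "
from h import *
to(509.4,-161.5,215,12)"
```

```text
dx 0.4000 dy -0.2705 dz -0.0009 twist 11.94
```

>>> {"method": "carry_out", "body": {
  "moves": [
    {"dx": 0.04,"dy": -0.027,"dz": 0,"twist": 1.2},
    {"dx": 0.08,"dy": -0.054,"dz": 0,"twist": 3},
    {"dx": 0.12,"dy": -0.081,"dz": 0,"twist": 6},
    {"dx": 0.16,"dy": -0.108,"dz": 0,"twist": 9},
    {"dx": 0.2,"dy": -0.135,"dz": 0,"twist": 12}
  ],
  "grip": 0.06
}}

```text
t: 0.6
eef_pos: [382.2, -364.9, 214.5]
tcp_rot: [-3.141, 0.0, 0.206]
ft_force: [0.9, -0.6, -0.6]
opening: 0.654
```

```bash
python3 -c "
from h import *
print(state()['eef_pos']);to(509.4,-161.5,215,12)"
```

```text
[ 382.21198581 -364.94933824  214.49992606]
dx 0.1661 dy -0.1732 dz -0.0005 twist -0.21
```

>>> {"method": "carry_out", "body": {
  "moves": [
    {"dx": 0.035,"dy": -0.035,"dz": 0,"twist": 0},
    {"dx": 0.068,"dy": -0.07,"dz": 0,"twist": 0},
    {"dx": 0.1,"dy": -0.104,"dz": 0,"twist": 0},
    {"dx": 0.133,"dy": -0.139,"dz": 0,"twist": 0},
    {"dx": 0.166,"dy": -0.173,"dz": 0,"twist": 0}
  ]
}}

```text
t: 1.1
eef_pos: [508.9, -161.2, 214.5]
tcp_rot: [-3.142, 0.0, 0.208]
ft_force: [0.6, -0.7, 0.6]
opening: 0.633
```

>>> {"method": "carry_out", "body": {
  "moves": [
    {"dx": 0,"dy": 0,"dz": 0.03,"twist": 0},
    {"dx": 0,"dy": 0,"dz": 0.06,"twist": 0},
    {"dx": 0,"dy": 0,"dz": 0.085,"twist": 0},
    {"dx": 0,"dy": 0,"dz": 0.095,"twist": 0},
    {"dx": 0,"dy": 0,"dz": 0.1,"twist": 0}
  ]
}}

```text
t: 1.6
eef_pos: [508.0, -163.1, 113.9]
tcp_rot: [-3.141, 0.001, 0.208]
ft_force: [-0.2, -0.3, 0.6]
opening: 0.631
```

```bash
python3 -c "
from h import *
print(state()['eef_pos'],state()['tcp_rot']);to(509.4,-161.5,61,12)
p,d,W=cloud('side'); cv2.imwrite('pics/s1.png',cv2.resize(p[90:220,290:430,::-1],None,fx=4,fy=4))"
```

```text
[ 508.04420603 -163.07885753  113.90298554] [-3.14078815e+00  1.18974226e-03  2.08258994e-01]
dx 0.0017 dy -0.0013 dz 0.0529 twist -0.07
```

View pics/s1.png

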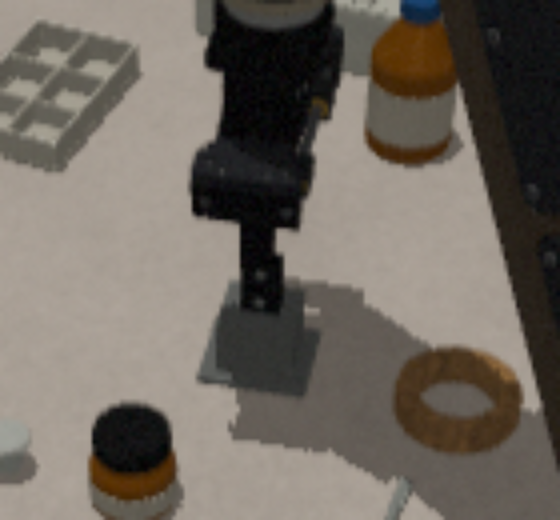

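The picture shows the open fingers straddling the handle at crop (260,280), over the stand and clear of it. I go down and grip.

>>> {"method": "carry_out", "body": {
  "moves": [
    {"dx": 0.0015,"dy": -0.0013,"dz": 0.02,"twist": 0},
    {"dx": 0.0015,"dy": -0.0013,"dz": 0.038,"twist": 0},
    {"dx": 0.0015,"dy": -0.0013,"dz": 0.048,"twist": 0},
    {"dx": 0.0015,"dy": -0.0013,"dz": 0.052,"twist": 0},
    {"dx": 0.0015,"dy": -0.0013,"dz": 0.052,"twist": 0}
  ]
}}

```text
t: 2.15
eef_pos: [509.6, -161.7, 62.9]
tcp_rot: [3.141, -0.0, 0.208]
ft_force: [-0.1, -0.3, 0.5]
opening: 0.629
```

>>> {"method": "carry_out", "body": {
  "moves": [
    {"dx": 0,"dy": 0,"dz": 0,"twist": 0},
    {"dx": 0,"dy": 0,"dz": 0,"twist": 0},
    {"dx": 0,"dy": 0,"dz": 0,"twist": 0},
    {"dx": 0,"dy": 0,"dz": 0,"twist": 0},
    {"dx": 0,"dy": 0,"dz": 0,"twist": 0}
  ],
  "grip": 0.0
}}

```text
t: 2.65
eef_pos: [509.5, -161.6, 62.8]
tcp_rot: [3.141, -0.0, 0.208]
ft_force: [-0.6, -0.1, 0.2]
opening: 0.267
```

>>> {"method": "carry_out", "body": {
  "moves": [
    {"dx": 0,"dy": 0,"dz": 0,"twist": 0},
    {"dx": 0,"dy": 0,"dz": 0,"twist": 0},
    {"dx": 0,"dy": 0,"dz": 0,"twist": 0},
    {"dx": 0,"dy": 0,"dz": 0,"twist": 0},
    {"dx": 0,"dy": 0,"dz": 0,"twist": 0}
  ]
}}

```text
t: 3.15
eef_pos: [509.5, -161.6, 62.7]
tcp_rot: [3.141, -0.0, 0.208]
ft_force: [-0.8, -0.5, 2.4]
opening: 0.166
```

>>> {"method": "carry_out", "body": {
  "moves": [
    {"dx": 0,"dy": 0,"dz": -0.01,"twist": 0},
    {"dx": 0,"dy": 0,"dz": -0.035,"twist": 0},
    {"dx": 0,"dy": 0,"dz": -0.07,"twist": 0},
    {"dx": 0,"dy": 0,"dz": -0.1,"twist": 0},
    {"dx": 0,"dy": 0,"dz": -0.11,"twist": 0}
  ]
}}

```text
t: 3.65
eef_pos: [510.2, -161.8, 175.8]
tcp_rot: [3.139, -0.003, 0.208]
ft_force: [-0.0, -0.9, -2.1]
opening: 0.166
```

Run:
```python
from h import *
s=state();print(s['eef_pos'],s['ft_force'])
p,d,W=cloud('side'); cv2.imwrite('pics/s2.png',cv2.resize(p[60:220,290:430,::-1],None,fx=4,fy=4))
a=np.deg2rad(13.8)
for i,y in enumerate((-54,-18,18,54)):
    q=np.array([527.0,181.7])+y*np.array([-np.sin(a),np.cos(a)]); print(i,q.round(1)); to(*q,172,13.8)
```

```text
[ 510.21146999 -161.78805959  175.80727396] [-0.04633015 -0.94477193 -2.10140633]
0 [539.9 129.3]
dx 0.0892 dy -0.2786 dz 0.0037 twist -1.86
1 [531.3 164.2]
dx 0.0881 dy -0.3146 dz 0.0037 twist -1.86
2 [522.7 199.2]
dx 0.0869 dy -0.3506 dz 0.0037 twist -1.86
3 [514.1 234.1]
dx 0.0857 dy -0.3866 dz 0.0037 twist -1.86
```

View pics/s2.png

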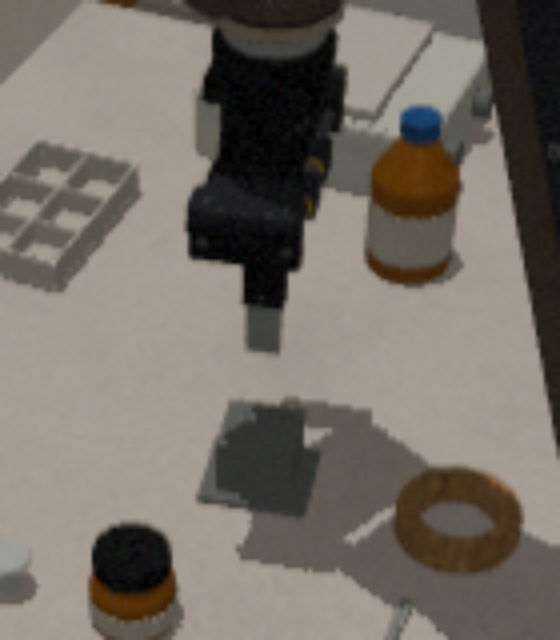

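The blade (crop 265,330) hangs straight in the fingers, well above the stand. I carry it to slot 0.

>>> {"method": "carry_out", "body": {
  "moves": [
    {"dx": 0.01,"dy": -0.03,"dz": 0,"twist": -0.5},
    {"dx": 0.024,"dy": -0.075,"dz": 0,"twist": -1},
    {"dx": 0.039,"dy": -0.12,"dz": 0,"twist": -1.9},
    {"dx": 0.053,"dy": -0.165,"dz": 0,"twist": -1.9},
    {"dx": 0.067,"dy": -0.21,"dz": 0,"twist": -1.9}
  ]
}}

```text
t: 4.2
eef_pos: [530.9, 59.6, 171.4]
tcp_rot: [-3.141, 0.002, 0.241]
ft_force: [0.8, -0.2, -1.0]
opening: 0.167
```

>>> {"method": "carry_out", "body": {
  "moves": [
    {"dx": 0.012,"dy": -0.035,"dz": 0,"twist": 0},
    {"dx": 0.02,"dy": -0.06,"dz": 0,"twist": 0},
    {"dx": 0.022,"dy": -0.069,"dz": 0.01,"twist": 0},
    {"dx": 0.022,"dy": -0.069,"dz": 0.03,"twist": 0},
    {"dx": 0.022,"dy": -0.069,"dz": 0.038,"twist": 0}
  ]
}}

```text
t: 4.7
eef_pos: [535.1, 129.6, 131.9]
tcp_rot: [-3.141, 0.004, 0.242]
ft_force: [-0.6, -0.6, -0.9]
opening: 0.168
```

>>> {"method": "carry_out", "body": {
  "moves": [
    {"dx": 0,"dy": 0,"dz": 0,"twist": 0},
    {"dx": 0,"dy": 0,"dz": 0,"twist": 0},
    {"dx": 0,"dy": 0,"dz": 0,"twist": 0}
  ]
}}

```text
t: 5.0
eef_pos: [536.8, 129.6, 135.1]
tcp_rot: [3.141, -0.001, 0.241]
ft_force: [-0.1, 0.2, -1.6]
opening: 0.167
```

Run:
```python
from h import *
s=state();print(s['eef_pos'],s['tcp_rot'],s['ft_force'],s['joints'])
to(539.9,129.3,115,13.8)
A=[]
for n,(x0,y0,x1,y1) in {'side':(250,190,380,300),'top':(205,140,335,250)}.items():
    p,d,W=cloud(n); A.append(cv2.resize(p[y0:y1,x0:x1,::-1],(390,330)))
    np.savez(n+"1",p=p,W=W)
cv2.imwrite('pics/s3.png',np.hstack(A))
```

```text
[536.78237089 129.60249342 135.12704187] [ 3.14137128e+00 -8.65485779e-04  2.40796631e-01] [-0.06939732  0.21793195 -1.57291756] [ 1.17340798e-01  4.84832403e-01  1.82567191e+00 -1.53256703e-04
  8.30202192e-01  1.44744395e+00]
dx 0.0030 dy 0.0010 dz 0.0201 twist -0.00
```

View pics/s3.png

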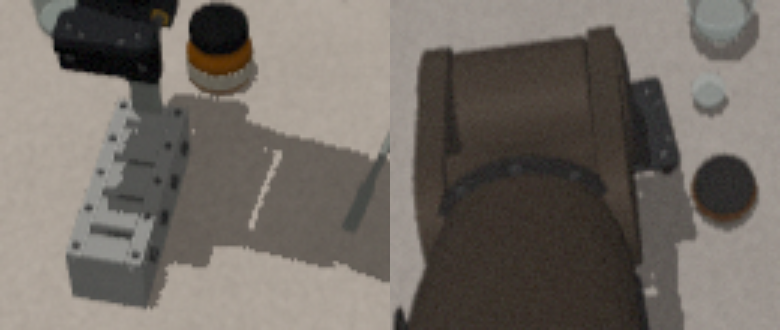

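The side view shows the blade (145,95) hanging over the end slot, and the top view is blocked by the arm. I check the blade against the holder within the side view.

Run:
```python
from h import *
a=np.deg2rad(13.8); ex=np.array([np.cos(a),np.sin(a)]); ey=np.array([-np.sin(a),np.cos(a)])
for f in("side.npz",):
    W=np.load(f)["W"]; m=(abs(W[...,2]-60)<4)&(abs(W[...,0]-527)<70)&(abs(W[...,1]-181)<110)
    Q=W[m]; r=cv2.minAreaRect(Q[:,:2].astype(np.float32)); print(r,np.median(Q[:,2]))
W=np.load("side1.npz")["W"]; m=(W[...,2]>82)&(W[...,2]<122)&(abs(W[...,0]-537)<25)&(abs(W[...,1]-130)<20)
Q=W[m]; L=(Q[:,:2]-[527.1,181.7]); print(len(Q),"x'",np.percentile(L@ex,[3,50,97]).round(1),"y'",np.percentile(L@ey,[5,50,95]).round(1),"z",Q[:,2].min().round(1),Q[:,2].max().round(1))
```

```text
((525.588623046875, 180.70469665527344), (61.13243865966797, 164.12115478515625), 13.64293098449707) 59.715344710171706
100 x' [-16.6  -5.4   6.4] y' [-53.3 -51.2 -48.6] z 82.1 118.8
```

>>> {"method": "carry_out", "body": {
  "moves": [
    {"dx": 0.003,"dy": 0.001,"dz": 0,"twist": 0},
    {"dx": 0.003,"dy": 0.001,"dz": 0.008,"twist": 0},
    {"dx": 0.003,"dy": 0.001,"dz": 0.016,"twist": 0},
    {"dx": 0.003,"dy": 0.001,"dz": 0.018,"twist": 0},
    {"dx": 0.003,"dy": 0.001,"dz": 0.018,"twist": 0}
  ]
}}

```text
t: 5.6
eef_pos: [539.3, 129.8, 115.9]
tcp_rot: [-3.142, 0.001, 0.242]
ft_force: [-0.0, 0.2, -1.5]
opening: 0.167
```

>>> {"method": "carry_out", "body": {
  "moves": [
    {"dx": 0,"dy": 0,"dz": 0.001,"twist": 0},
    {"dx": 0,"dy": 0,"dz": 0.002,"twist": 0},
    {"dx": 0,"dy": 0,"dz": 0.003,"twist": 0},
    {"dx": 0,"dy": 0,"dz": 0.004,"twist": 0},
    {"dx": 0,"dy": 0,"dz": 0.005,"twist": 0}
  ]
}}

```text
t: 6.1
eef_pos: [539.6, 129.8, 111.6]
tcp_rot: [3.141, -0.0, 0.242]
ft_force: [-0.2, -0.6, -2.4]
opening: 0.166
```

>>> {"method": "carry_out", "body": {
  "moves": [
    {"dx": 0,"dy": 0,"dz": 0.002,"twist": 0},
    {"dx": 0,"dy": 0,"dz": 0.005,"twist": 0},
    {"dx": 0,"dy": 0,"dz": 0.008,"twist": 0},
    {"dx": 0,"dy": 0,"dz": 0.01,"twist": 0},
    {"dx": 0,"dy": 0,"dz": 0.011,"twist": 0}
  ]
}}

```text
t: 6.6
eef_pos: [539.5, 129.7, 100.3]
tcp_rot: [3.142, 0.0, 0.241]
ft_force: [-0.8, -0.3, -1.8]
opening: 0.167
```

>>> {"method": "carry_out", "body": {
  "moves": [
    {"dx": 0,"dy": 0,"dz": 0,"twist": 0},
    {"dx": 0,"dy": 0,"dz": 0.001,"twist": 0},
    {"dx": 0,"dy": 0,"dz": 0.002,"twist": 0},
    {"dx": 0,"dy": 0,"dz": 0.003,"twist": 0}
  ]
}}

```text
t: 7.0
eef_pos: [539.6, 129.8, 97.6]
tcp_rot: [3.141, -0.0, 0.242]
ft_force: [-0.1, -0.8, -1.7]
opening: 0.169
```

>>> {"method": "carry_out", "body": {
  "moves": [
    {"dx": 0,"dy": 0,"dz": 0.0005,"twist": 0},
    {"dx": 0,"dy": 0,"dz": 0.001,"twist": 0},
    {"dx": 0,"dy": 0,"dz": 0.0015,"twist": 0},
    {"dx": 0,"dy": 0,"dz": 0.002,"twist": 0}
  ]
}}

```text
t: 7.4
eef_pos: [539.7, 129.7, 95.7]
tcp_rot: [3.141, -0.0, 0.242]
ft_force: [0.5, -1.8, 1.5]
opening: 0.166
```

>>> {"method": "carry_out", "body": {
  "moves": [
    {"dx": 0,"dy": 0,"dz": 0.0005,"twist": 0},
    {"dx": 0,"dy": 0,"dz": 0.001,"twist": 0}
  ]
}}

```text
t: 7.6
eef_pos: [539.9, 129.6, 94.9]
tcp_rot: [3.141, -0.001, 0.242]
ft_force: [0.5, -4.0, 3.7]
opening: 0.166
```

>>> {"method": "carry_out", "body": {
  "moves": [
    {"dx": 0,"dy": 0,"dz": 0.0005,"twist": 0},
    {"dx": 0,"dy": 0,"dz": 0.001,"twist": 0}
  ]
}}

```text
t: 7.8
eef_pos: [540.0, 129.4, 93.9]
tcp_rot: [3.141, -0.001, 0.242]
ft_force: [0.7, -5.5, 5.3]
opening: 0.169
```

A sideways force of about -5.5 N in y shows the blade rubbing the +y jaw. I centre it with a small dy.

>>> {"method": "carry_out", "body": {
  "moves": [
    {"dx": 0,"dy": 0.0005,"dz": 0,"twist": 0},
    {"dx": 0,"dy": 0.001,"dz": 0,"twist": 0},
    {"dx": 0,"dy": 0.001,"dz": 0,"twist": 0}
  ]
}}

```text
t: 8.1
eef_pos: [539.9, 128.9, 93.5]
tcp_rot: [-3.141, -0.0, 0.241]
ft_force: [1.6, -2.2, 0.8]
opening: 0.165
```

>>> {"method": "carry_out", "body": {
  "moves": [
    {"dx": 0,"dy": 0,"dz": 0.0005,"twist": 0},
    {"dx": 0,"dy": 0,"dz": 0.001,"twist": 0},
    {"dx": 0,"dy": 0,"dz": 0.001,"twist": 0}
  ]
}}

```text
t: 8.4
eef_pos: [539.8, 128.8, 92.5]
tcp_rot: [3.141, 0.0, 0.242]
ft_force: [1.4, -3.1, -1.1]
opening: 0.165
```

>>> {"method": "carry_out", "body": {
  "moves": [
    {"dx": 0,"dy": 0.0005,"dz": 0.0003,"twist": 0},
    {"dx": 0,"dy": 0.0007,"dz": 0.0006,"twist": 0},
    {"dx": 0,"dy": 0.0007,"dz": 0.001,"twist": 0}
  ]
}}

```text
t: 8.7
eef_pos: [539.9, 128.5, 91.7]
tcp_rot: [-3.141, -0.0, 0.241]
ft_force: [-0.1, 2.5, 3.9]
opening: 0.165
```

>>> {"method": "carry_out", "body": {
  "moves": [
    {"dx": 0,"dy": 0,"dz": 0.0005,"twist": 0},
    {"dx": 0,"dy": 0,"dz": 0.001,"twist": 0},
    {"dx": 0,"dy": 0,"dz": 0.001,"twist": 0}
  ]
}}

```text
t: 9.0
eef_pos: [539.9, 128.5, 90.8]
tcp_rot: [-3.141, -0.0, 0.241]
ft_force: [-0.2, 2.8, 5.0]
opening: 0.168
```

>>> {"method": "carry_out", "body": {
  "moves": [
    {"dx": 0,"dy": 0,"dz": 0.0005,"twist": 0},
    {"dx": 0,"dy": 0,"dz": 0.001,"twist": 0},
    {"dx": 0,"dy": 0,"dz": 0.001,"twist": 0}
  ]
}}

```text
t: 9.3
eef_pos: [540.0, 128.5, 90.2]
tcp_rot: [-3.141, -0.001, 0.241]
ft_force: [-2.2, 3.2, 8.4]
opening: 0.164
```

>>> {"method": "carry_out", "body": {
  "moves": [
    {"dx": 0,"dy": -0.0003,"dz": 0.0003,"twist": 0},
    {"dx": 0,"dy": -0.0003,"dz": 0.0005,"twist": 0},
    {"dx": 0,"dy": -0.0003,"dz": 0.0005,"twist": 0}
  ]
}}

```text
t: 9.6
eef_pos: [540.0, 128.6, 89.8]
tcp_rot: [3.142, -0.001, 0.242]
ft_force: [-1.9, 1.2, 9.6]
opening: 0.167
```

>>> {"method": "carry_out", "body": {
  "moves": [
    {"dx": 0,"dy": -0.0001,"dz": 0.0003,"twist": 0},
    {"dx": 0,"dy": -0.0001,"dz": 0.0006,"twist": 0},
    {"dx": 0,"dy": -0.0001,"dz": 0.0006,"twist": 0}
  ]
}}

```text
t: 9.9
eef_pos: [540.1, 128.6, 89.4]
tcp_rot: [3.141, -0.001, 0.242]
ft_force: [-1.4, 1.4, 12.4]
opening: 0.168
```

Slot 0 jams at about 26 mm with a push of about 14 N that keeps rising, so it is seized. I withdraw and go to slot 1.

>>> {"method": "carry_out", "body": {
  "moves": [
    {"dx": 0,"dy": 0,"dz": -0.002,"twist": 0},
    {"dx": 0,"dy": 0,"dz": -0.007,"twist": 0},
    {"dx": 0,"dy": 0,"dz": -0.016,"twist": 0},
    {"dx": 0,"dy": 0,"dz": -0.028,"twist": 0},
    {"dx": 0,"dy": 0,"dz": -0.036,"twist": 0}
  ]
}}

```text
t: 10.4
eef_pos: [540.2, 128.5, 126.0]
tcp_rot: [3.141, -0.001, 0.242]
ft_force: [0.5, -0.3, -1.1]
opening: 0.17
```

>>> {"method": "carry_out", "body": {
  "moves": [
    {"dx": 0,"dy": 0,"dz": 0,"twist": 0},
    {"dx": 0,"dy": -0.01,"dz": 0,"twist": 0},
    {"dx": 0,"dy": -0.025,"dz": 0,"twist": 0},
    {"dx": 0,"dy": -0.036,"dz": 0,"twist": 0},
    {"dx": 0,"dy": -0.036,"dz": 0,"twist": 0}
  ]
}}

```text
t: 10.9
eef_pos: [530.6, 165.2, 124.2]
tcp_rot: [-3.141, 0.001, 0.244]
ft_force: [0.1, -0.7, -1.5]
opening: 0.171
```

Run:
```python
from h import *
s=state();print(s['eef_pos'],s['tcp_rot'],s['ft_force'])
a=np.deg2rad(13.8)
q=np.array([527.0,181.7])-18.6*np.array([-np.sin(a),np.cos(a)]); print(q); to(*q,98,13.8)
p,d,W=cloud('side'); cv2.imwrite('pics/s4.png',cv2.resize(p[170:310,230:370,::-1],None,fx=4,fy=4))
```

```text
[530.59453055 165.24339874 124.21000695] [-3.14149932e+00  6.13035275e-04  2.43609135e-01] [ 0.11459184 -0.72527618 -1.45611807]
[531.43672231 163.63690239]
dx 0.0004 dy 0.0018 dz 0.0262 twist 0.16
```

View pics/s4.png

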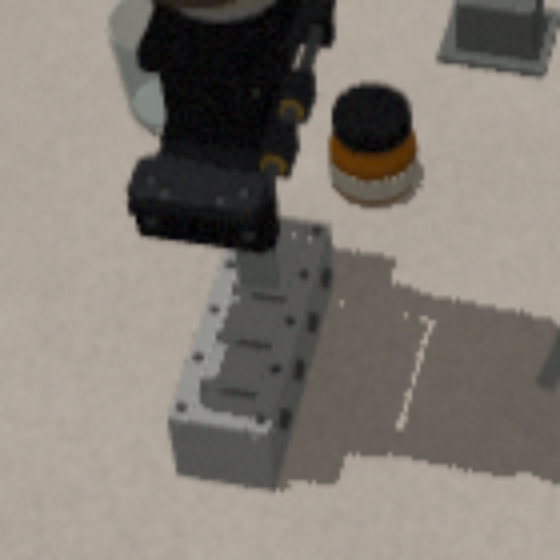

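The blade (crop 260,265) hangs straight over the second slot. I centre it and go down to the jaws.

>>> {"method": "carry_out", "body": {
  "moves": [
    {"dx": 0,"dy": 0.0008,"dz": 0,"twist": 0},
    {"dx": 0,"dy": 0.0008,"dz": 0.003,"twist": 0},
    {"dx": 0,"dy": 0.0008,"dz": 0.006,"twist": 0},
    {"dx": 0,"dy": 0.0008,"dz": 0.009,"twist": 0},
    {"dx": 0,"dy": 0.0008,"dz": 0.01,"twist": 0}
  ]
}}

```text
t: 11.45
eef_pos: [531.4, 162.5, 114.0]
tcp_rot: [3.142, 0.001, 0.241]
ft_force: [-0.7, 0.9, -1.2]
opening: 0.168
```

Run:
```python
from h import *
s=state();print(s['eef_pos'],s['tcp_rot'],s['ft_force'])
to(531.4,163.6,98,13.8)
```

```text
[531.36360611 162.46774413 114.01522573] [3.14153330e+00 6.41846651e-04 2.41211655e-01] [-0.71705414  0.9278152  -1.1726382 ]
dx 0.0003 dy -0.0011 dz 0.0160 twist 0.02
```

>>> {"method": "carry_out", "body": {
  "moves": [
    {"dx": 0,"dy": -0.001,"dz": 0.002,"twist": 0},
    {"dx": 0,"dy": -0.001,"dz": 0.006,"twist": 0},
    {"dx": 0,"dy": -0.001,"dz": 0.01,"twist": 0},
    {"dx": 0,"dy": -0.001,"dz": 0.014,"twist": 0},
    {"dx": 0,"dy": -0.001,"dz": 0.016,"twist": 0}
  ]
}}

```text
t: 11.95
eef_pos: [531.1, 163.6, 98.0]
tcp_rot: [3.142, 0.001, 0.242]
ft_force: [-0.7, 1.4, -2.1]
opening: 0.166
```

>>> {"method": "carry_out", "body": {
  "moves": [
    {"dx": 0,"dy": 0,"dz": 0.0005,"twist": 0},
    {"dx": 0,"dy": 0,"dz": 0.001,"twist": 0},
    {"dx": 0,"dy": 0,"dz": 0.0015,"twist": 0},
    {"dx": 0,"dy": 0,"dz": 0.002,"twist": 0}
  ]
}}

```text
t: 12.35
eef_pos: [531.3, 163.7, 96.6]
tcp_rot: [3.142, -0.0, 0.241]
ft_force: [-1.0, -0.1, -1.3]
opening: 0.165
```

>>> {"method": "carry_out", "body": {
  "moves": [
    {"dx": 0,"dy": 0,"dz": 0.0005,"twist": 0},
    {"dx": 0,"dy": 0,"dz": 0.001,"twist": 0},
    {"dx": 0,"dy": 0,"dz": 0.0015,"twist": 0}
  ]
}}

```text
t: 12.65
eef_pos: [531.3, 163.7, 95.0]
tcp_rot: [3.141, -0.0, 0.241]
ft_force: [0.2, 0.2, -1.3]
opening: 0.166
```

>>> {"method": "carry_out", "body": {
  "moves": [
    {"dx": 0,"dy": 0,"dz": 0.0005,"twist": 0},
    {"dx": 0,"dy": 0,"dz": 0.001,"twist": 0},
    {"dx": 0,"dy": 0,"dz": 0.0015,"twist": 0},
    {"dx": 0,"dy": 0,"dz": 0.0015,"twist": 0}
  ]
}}

```text
t: 13.05
eef_pos: [531.2, 163.7, 93.4]
tcp_rot: [3.141, 0.0, 0.242]
ft_force: [0.0, -0.4, -0.7]
opening: 0.165
```

>>> {"method": "carry_out", "body": {
  "moves": [
    {"dx": 0,"dy": 0,"dz": 0.0005,"twist": 0},
    {"dx": 0,"dy": 0,"dz": 0.001,"twist": 0},
    {"dx": 0,"dy": 0,"dz": 0.0015,"twist": 0},
    {"dx": 0,"dy": 0,"dz": 0.0015,"twist": 0}
  ]
}}

```text
t: 13.45
eef_pos: [531.2, 163.7, 91.9]
tcp_rot: [3.142, 0.0, 0.242]
ft_force: [0.2, 0.6, -1.8]
opening: 0.165
```

>>> {"method": "carry_out", "body": {
  "moves": [
    {"dx": 0,"dy": 0,"dz": 0.0005,"twist": 0},
    {"dx": 0,"dy": 0,"dz": 0.001,"twist": 0},
    {"dx": 0,"dy": 0,"dz": 0.001,"twist": 0}
  ]
}}

```text
t: 13.75
eef_pos: [531.2, 163.7, 90.9]
tcp_rot: [3.142, 0.0, 0.241]
ft_force: [0.2, -0.1, -1.3]
opening: 0.164
```

No force yet at 25 mm. I continue.

>>> {"method": "carry_out", "body": {
  "moves": [
    {"dx": 0,"dy": 0,"dz": 0.0005,"twist": 0},
    {"dx": 0,"dy": 0,"dz": 0.001,"twist": 0},
    {"dx": 0,"dy": 0,"dz": 0.0015,"twist": 0},
    {"dx": 0,"dy": 0,"dz": 0.002,"twist": 0},
    {"dx": 0,"dy": 0,"dz": 0.002,"twist": 0}
  ]
}}

```text
t: 14.25
eef_pos: [531.2, 163.7, 88.9]
tcp_rot: [3.142, 0.0, 0.242]
ft_force: [-0.6, -0.1, -1.2]
opening: 0.172
```

>>> {"method": "carry_out", "body": {
  "moves": [
    {"dx": 0,"dy": 0,"dz": 0.0005,"twist": 0},
    {"dx": 0,"dy": 0,"dz": 0.001,"twist": 0},
    {"dx": 0,"dy": 0,"dz": 0.0015,"twist": 0},
    {"dx": 0,"dy": 0,"dz": 0.002,"twist": 0},
    {"dx": 0,"dy": 0,"dz": 0.0025,"twist": 0}
  ]
}}

```text
t: 14.75
eef_pos: [531.2, 163.7, 86.5]
tcp_rot: [3.141, -0.0, 0.242]
ft_force: [-0.1, -0.2, -0.9]
opening: 0.164
```

>>> {"method": "carry_out", "body": {
  "moves": [
    {"dx": 0,"dy": 0,"dz": 0.0005,"twist": 0},
    {"dx": 0,"dy": 0,"dz": 0.001,"twist": 0},
    {"dx": 0,"dy": 0,"dz": 0.0015,"twist": 0},
    {"dx": 0,"dy": 0,"dz": 0.002,"twist": 0},
    {"dx": 0,"dy": 0,"dz": 0.0025,"twist": 0}
  ]
}}

```text
t: 15.25
eef_pos: [531.2, 163.7, 84.0]
tcp_rot: [3.142, -0.0, 0.241]
ft_force: [-0.6, -0.6, -0.9]
opening: 0.163
```

>>> {"method": "carry_out", "body": {
  "moves": [
    {"dx": 0,"dy": 0,"dz": 0.0005,"twist": 0},
    {"dx": 0,"dy": 0,"dz": 0.001,"twist": 0},
    {"dx": 0,"dy": 0,"dz": 0.0015,"twist": 0},
    {"dx": 0,"dy": 0,"dz": 0.002,"twist": 0},
    {"dx": 0,"dy": 0,"dz": 0.0025,"twist": 0}
  ]
}}

```text
t: 15.75
eef_pos: [531.2, 163.7, 81.5]
tcp_rot: [3.142, -0.0, 0.242]
ft_force: [-0.7, 0.4, -1.0]
opening: 0.166
```

>>> {"method": "carry_out", "body": {
  "moves": [
    {"dx": 0,"dy": 0,"dz": 0.001,"twist": 0},
    {"dx": 0,"dy": 0,"dz": 0.002,"twist": 0},
    {"dx": 0,"dy": 0,"dz": 0.003,"twist": 0},
    {"dx": 0,"dy": 0,"dz": 0.004,"twist": 0}
  ]
}}

```text
t: 16.15
eef_pos: [531.2, 163.7, 77.4]
tcp_rot: [3.141, 0.0, 0.242]
ft_force: [-0.7, 0.2, -0.9]
opening: 0.168
```

>>> {"method": "carry_out", "body": {
  "moves": [
    {"dx": 0,"dy": 0,"dz": -0.004,"twist": 0},
    {"dx": 0,"dy": 0,"dz": -0.012,"twist": 0},
    {"dx": 0,"dy": 0,"dz": -0.025,"twist": 0},
    {"dx": 0,"dy": 0,"dz": -0.038,"twist": 0},
    {"dx": 0,"dy": 0,"dz": -0.048,"twist": 0}
  ]
}}

```text
t: 16.65
eef_pos: [531.6, 163.8, 127.4]
tcp_rot: [3.141, -0.002, 0.242]
ft_force: [0.5, -0.6, -2.0]
opening: 0.166
```

>>> {"method": "carry_out", "body": {
  "moves": [
    {"dx": 0,"dy": 0,"dz": 0,"twist": 0},
    {"dx": 0,"dy": -0.01,"dz": 0,"twist": 0},
    {"dx": 0,"dy": -0.025,"dz": 0,"twist": 0},
    {"dx": 0,"dy": -0.036,"dz": 0,"twist": 0},
    {"dx": 0,"dy": -0.036,"dz": 0,"twist": 0}
  ]
}}

```text
t: 17.15
eef_pos: [521.9, 200.4, 125.1]
tcp_rot: [-3.142, 0.001, 0.244]
ft_force: [0.4, 0.4, -1.7]
opening: 0.169
```

>>> {"method": "carry_out", "body": {
  "moves": [
    {"dx": 0,"dy": 0,"dz": 0,"twist": 0},
    {"dx": 0,"dy": 0,"dz": 0.004,"twist": 0},
    {"dx": 0,"dy": 0,"dz": 0.009,"twist": 0},
    {"dx": 0,"dy": 0,"dz": 0.013,"twist": 0},
    {"dx": 0,"dy": 0,"dz": 0.013,"twist": 0}
  ]
}}

```text
t: 17.65
eef_pos: [522.4, 198.3, 111.7]
tcp_rot: [3.141, 0.001, 0.241]
ft_force: [0.4, 0.3, -0.6]
opening: 0.169
```

Run:
```python
from h import *
s=state();print(s['eef_pos'],s['tcp_rot'],s['ft_force'])
a=np.deg2rad(13.8)
q=np.array([527.0,181.7])+17.4*np.array([-np.sin(a),np.cos(a)]); print(q); to(*q,98,13.8)
```

```text
[522.37762857 198.2914795  111.69350009] [3.14147926e+00 1.29370949e-03 2.41114796e-01] [ 0.38773139  0.33470709 -0.56992836]
[522.84951784 198.59773647]
dx 0.0005 dy -0.0002 dz 0.0137 twist 0.01
```

Slot 1 gave under 1.5 N of drag all the way to 38 mm, so it is worn. Slot 2 is next.

>>> {"method": "carry_out", "body": {
  "moves": [
    {"dx": 0.0005,"dy": 0,"dz": 0.003,"twist": 0},
    {"dx": 0.0005,"dy": 0,"dz": 0.007,"twist": 0},
    {"dx": 0.0005,"dy": 0,"dz": 0.011,"twist": 0},
    {"dx": 0.0005,"dy": 0,"dz": 0.0135,"twist": 0},
    {"dx": 0.0005,"dy": 0,"dz": 0.0135,"twist": 0}
  ]
}}

```text
t: 18.15
eef_pos: [522.9, 198.7, 98.6]
tcp_rot: [3.141, 0.001, 0.242]
ft_force: [-0.3, 0.0, -1.4]
opening: 0.165
```

>>> {"method": "carry_out", "body": {
  "moves": [
    {"dx": 0,"dy": 0,"dz": 0.0005,"twist": 0},
    {"dx": 0,"dy": 0,"dz": 0.001,"twist": 0},
    {"dx": 0,"dy": 0,"dz": 0.0015,"twist": 0},
    {"dx": 0,"dy": 0,"dz": 0.002,"twist": 0}
  ]
}}

```text
t: 18.55
eef_pos: [523.1, 198.8, 97.0]
tcp_rot: [3.141, -0.0, 0.242]
ft_force: [0.7, -0.4, -1.5]
opening: 0.169
```

>>> {"method": "carry_out", "body": {
  "moves": [
    {"dx": 0,"dy": 0,"dz": 0.0005,"twist": 0},
    {"dx": 0,"dy": 0,"dz": 0.001,"twist": 0},
    {"dx": 0,"dy": 0,"dz": 0.0015,"twist": 0}
  ]
}}

```text
t: 18.85
eef_pos: [523.1, 198.7, 95.5]
tcp_rot: [3.141, -0.0, 0.242]
ft_force: [-0.4, -0.3, -0.8]
opening: 0.17
```

>>> {"method": "carry_out", "body": {
  "moves": [
    {"dx": 0,"dy": 0,"dz": 0.0005,"twist": 0},
    {"dx": 0,"dy": 0,"dz": 0.001,"twist": 0}
  ]
}}

```text
t: 19.05
eef_pos: [523.1, 198.7, 94.5]
tcp_rot: [3.141, -0.0, 0.241]
ft_force: [-1.1, -0.4, -1.4]
opening: 0.167
```

>>> {"method": "carry_out", "body": {
  "moves": [
    {"dx": 0,"dy": 0,"dz": 0.0005,"twist": 0},
    {"dx": 0,"dy": 0,"dz": 0.001,"twist": 0}
  ]
}}

```text
t: 19.25
eef_pos: [523.1, 198.7, 93.5]
tcp_rot: [3.141, -0.0, 0.242]
ft_force: [-0.3, -1.1, -1.0]
opening: 0.169
```

>>> {"method": "carry_out", "body": {
  "moves": [
    {"dx": 0,"dy": 0,"dz": 0.0005,"twist": 0},
    {"dx": 0,"dy": 0,"dz": 0.001,"twist": 0}
  ]
}}

```text
t: 19.45
eef_pos: [523.2, 198.7, 92.5]
tcp_rot: [3.141, -0.0, 0.242]
ft_force: [-0.1, -0.3, -1.1]
opening: 0.165
```

>>> {"method": "carry_out", "body": {
  "moves": [
    {"dx": 0,"dy": 0,"dz": 0.0005,"twist": 0},
    {"dx": 0,"dy": 0,"dz": 0.001,"twist": 0}
  ]
}}

```text
t: 19.65
eef_pos: [523.2, 198.8, 91.5]
tcp_rot: [3.141, -0.0, 0.242]
ft_force: [-0.1, -0.6, 0.3]
opening: 0.164
```

>>> {"method": "carry_out", "body": {
  "moves": [
    {"dx": 0,"dy": 0,"dz": 0.0005,"twist": 0},
    {"dx": 0,"dy": 0,"dz": 0.001,"twist": 0}
  ]
}}

```text
t: 19.85
eef_pos: [523.2, 198.8, 90.6]
tcp_rot: [3.141, -0.0, 0.242]
ft_force: [0.7, -0.8, 0.5]
opening: 0.167
```

>>> {"method": "carry_out", "body": {
  "moves": [
    {"dx": 0,"dy": 0,"dz": 0.0005,"twist": 0},
    {"dx": 0,"dy": 0,"dz": 0.001,"twist": 0}
  ]
}}

```text
t: 20.05
eef_pos: [523.2, 198.7, 89.6]
tcp_rot: [3.141, -0.0, 0.242]
ft_force: [-0.7, -0.6, 0.9]
opening: 0.168
```

>>> {"method": "carry_out", "body": {
  "moves": [
    {"dx": 0,"dy": 0,"dz": 0.0005,"twist": 0},
    {"dx": 0,"dy": 0,"dz": 0.001,"twist": 0}
  ]
}}

```text
t: 20.25
eef_pos: [523.2, 198.8, 88.6]
tcp_rot: [3.141, -0.0, 0.241]
ft_force: [0.2, -1.0, 2.6]
opening: 0.168
```

>>> {"method": "carry_out", "body": {
  "moves": [
    {"dx": 0,"dy": 0,"dz": 0.0005,"twist": 0},
    {"dx": 0,"dy": 0,"dz": 0.001,"twist": 0}
  ]
}}

```text
t: 20.45
eef_pos: [523.2, 198.7, 87.6]
tcp_rot: [3.141, -0.0, 0.241]
ft_force: [0.2, -0.4, 3.5]
opening: 0.164
```

>>> {"method": "carry_out", "body": {
  "moves": [
    {"dx": 0,"dy": 0,"dz": 0.0005,"twist": 0},
    {"dx": 0,"dy": 0,"dz": 0.001,"twist": 0}
  ]
}}

```text
t: 20.65
eef_pos: [523.2, 198.8, 86.6]
tcp_rot: [3.142, -0.0, 0.241]
ft_force: [-0.2, -1.5, 3.5]
opening: 0.164
```

>>> {"method": "carry_out", "body": {
  "moves": [
    {"dx": 0,"dy": 0,"dz": 0.0005,"twist": 0},
    {"dx": 0,"dy": 0,"dz": 0.001,"twist": 0},
    {"dx": 0,"dy": 0,"dz": 0.0015,"twist": 0}
  ]
}}

```text
t: 20.95
eef_pos: [523.2, 198.8, 85.1]
tcp_rot: [3.141, -0.0, 0.241]
ft_force: [-0.0, -0.2, 5.7]
opening: 0.167
```

>>> {"method": "carry_out", "body": {
  "moves": [
    {"dx": 0,"dy": 0,"dz": 0.0005,"twist": 0},
    {"dx": 0,"dy": 0,"dz": 0.001,"twist": 0},
    {"dx": 0,"dy": 0,"dz": 0.0015,"twist": 0}
  ]
}}

```text
t: 21.25
eef_pos: [523.3, 198.8, 83.7]
tcp_rot: [3.142, -0.0, 0.241]
ft_force: [-0.2, -0.6, 6.8]
opening: 0.162
```

>>> {"method": "carry_out", "body": {
  "moves": [
    {"dx": 0,"dy": 0,"dz": 0.0005,"twist": 0},
    {"dx": 0,"dy": 0,"dz": 0.001,"twist": 0},
    {"dx": 0,"dy": 0,"dz": 0.0015,"twist": 0},
    {"dx": 0,"dy": 0,"dz": 0.002,"twist": 0}
  ]
}}

```text
t: 21.65
eef_pos: [523.3, 198.8, 81.8]
tcp_rot: [3.142, -0.001, 0.242]
ft_force: [0.2, -0.2, 6.8]
opening: 0.165
```

>>> {"method": "carry_out", "body": {
  "moves": [
    {"dx": 0,"dy": 0,"dz": 0.0005,"twist": 0},
    {"dx": 0,"dy": 0,"dz": 0.001,"twist": 0},
    {"dx": 0,"dy": 0,"dz": 0.0015,"twist": 0},
    {"dx": 0,"dy": 0,"dz": 0.002,"twist": 0}
  ]
}}

```text
t: 22.05
eef_pos: [523.3, 198.8, 79.7]
tcp_rot: [3.141, -0.001, 0.242]
ft_force: [-0.9, -0.6, 6.0]
opening: 0.165
```

A steady drag of about 7.5 N past 34 mm means slot 2 is sound. I slide it home.

>>> {"method": "carry_out", "body": {
  "moves": [
    {"dx": 0,"dy": 0,"dz": 0.0012,"twist": 0},
    {"dx": 0,"dy": 0,"dz": 0.0025,"twist": 0},
    {"dx": 0,"dy": 0,"dz": 0.004,"twist": 0},
    {"dx": 0,"dy": 0,"dz": 0.0055,"twist": 0},
    {"dx": 0,"dy": 0,"dz": 0.0065,"twist": 0}
  ]
}}

```text
t: 22.55
eef_pos: [523.3, 198.8, 73.1]
tcp_rot: [3.142, -0.001, 0.242]
ft_force: [-0.0, -1.0, 6.6]
opening: 0.167
```

>>> {"method": "carry_out", "body": {
  "moves": [
    {"dx": 0,"dy": 0,"dz": 0.0005,"twist": 0},
    {"dx": 0,"dy": 0,"dz": 0.001,"twist": 0},
    {"dx": 0,"dy": 0,"dz": 0.0013,"twist": 0}
  ]
}}

```text
t: 22.85
eef_pos: [523.3, 198.8, 71.8]
tcp_rot: [3.141, -0.0, 0.242]
ft_force: [0.3, -0.0, 6.1]
opening: 0.167
```

>>> {"method": "carry_out", "body": {
  "moves": [
    {"dx": 0,"dy": 0,"dz": 0.0005,"twist": 0},
    {"dx": 0,"dy": 0,"dz": 0.0008,"twist": 0}
  ]
}}

```text
t: 23.05
eef_pos: [523.3, 198.8, 71.0]
tcp_rot: [3.142, -0.001, 0.242]
ft_force: [0.2, -0.7, 5.9]
opening: 0.167
```

>>> {"method": "carry_out", "body": {
  "moves": [
    {"dx": 0,"dy": 0,"dz": 0.0005,"twist": 0},
    {"dx": 0,"dy": 0,"dz": 0.0008,"twist": 0}
  ]
}}

```text
t: 23.25
eef_pos: [523.4, 198.8, 70.6]
tcp_rot: [3.141, -0.001, 0.242]
ft_force: [-2.0, -1.4, 14.5]
opening: 0.163
```

The force rises to about 16 N at TCP z 70.6, the predicted shoulder contact, so the gauge is home. I release and back off.

>>> {"method": "carry_out", "body": {
  "moves": [
    {"dx": 0,"dy": 0,"dz": 0,"twist": 0},
    {"dx": 0,"dy": 0,"dz": 0,"twist": 0},
    {"dx": 0,"dy": 0,"dz": 0,"twist": 0},
    {"dx": 0,"dy": 0,"dz": 0,"twist": 0},
    {"dx": 0,"dy": 0,"dz": 0,"twist": 0}
  ],
  "grip": 0.05
}}

```text
t: 23.75
eef_pos: [523.0, 198.7, 69.9]
tcp_rot: [3.142, 0.0, 0.242]
ft_force: [0.0, 0.3, 0.1]
opening: 0.505
```

>>> {"method": "carry_out", "body": {
  "moves": [
    {"dx": 0,"dy": 0,"dz": -0.01,"twist": 0},
    {"dx": 0,"dy": 0,"dz": -0.04,"twist": 0},
    {"dx": 0,"dy": 0,"dz": -0.08,"twist": 0},
    {"dx": 0,"dy": 0,"dz": -0.12,"twist": 0},
    {"dx": 0,"dy": 0,"dz": -0.15,"twist": 0}
  ]
}}

```text
t: 24.25
eef_pos: [523.2, 198.8, 223.4]
tcp_rot: [3.142, -0.002, 0.242]
ft_force: [0.1, -0.2, -0.0]
opening: 0.526
```

>>> {"method": "carry_out", "body": {
  "moves": [
    {"dx": 0,"dy": 0.03,"dz": 0,"twist": 0},
    {"dx": 0,"dy": 0.075,"dz": 0,"twist": 0},
    {"dx": 0,"dy": 0.12,"dz": 0,"twist": 0},
    {"dx": 0,"dy": 0.165,"dz": 0,"twist": 0},
    {"dx": 0,"dy": 0.2,"dz": 0,"twist": 0}
  ]
}}

```text
t: 24.75
eef_pos: [571.2, 2.3, 221.0]
tcp_rot: [3.141, -0.001, 0.241]
ft_force: [-0.5, -0.2, -0.8]
opening: 0.522
```

>>> {"method": "carry_out", "body": {
  "moves": [
    {"dx": 0,"dy": 0,"dz": 0,"twist": 0},
    {"dx": 0,"dy": 0,"dz": 0,"twist": 0},
    {"dx": 0,"dy": 0,"dz": 0,"twist": 0}
  ]
}}

```text
t: 25.05
eef_pos: [570.7, 5.3, 220.5]
tcp_rot: [-3.142, -0.0, 0.242]
ft_force: [0.3, -0.3, -0.0]
opening: 0.526
```

Run:
```python
from h import *
A=[]
for n,(x0,y0,x1,y1) in {'side':(230,170,360,300),'top':(195,140,325,270)}.items():
    p,d,W=cloud(n); A.append(cv2.resize(p[y0:y1,x0:x1,::-1],(390,390)))
    m=(W[...,2]>85)&(W[...,2]<130)&(abs(W[...,0]-523)<40)&(abs(W[...,1]-199)<40); Q=W[m]
    r=cv2.minAreaRect(Q[:,:2].astype(np.float32)); print(n,len(Q),np.round(r[0],1),np.round(r[1],1),round(r[2],1),"ztop",np.percentile(Q[:,2],[50,95]))
cv2.imwrite('pics/s5.png',np.hstack(A)); s=state(); print(s['opening'],s['ft_force'],s['eef_pos'])
```

```text
side 137 [521.  200.2] [28.9 18.4] 16.0 ztop [101.74970726 106.16859356]
top 83 [522.7 199. ] [28.5 16.2] 13.0 ztop [104.81258713 110.00740374]
0.5255304581266387 [ 0.37046827 -0.60379937  0.83567177] [570.71688261   5.64450915 220.39219774]
```

View pics/s5.png

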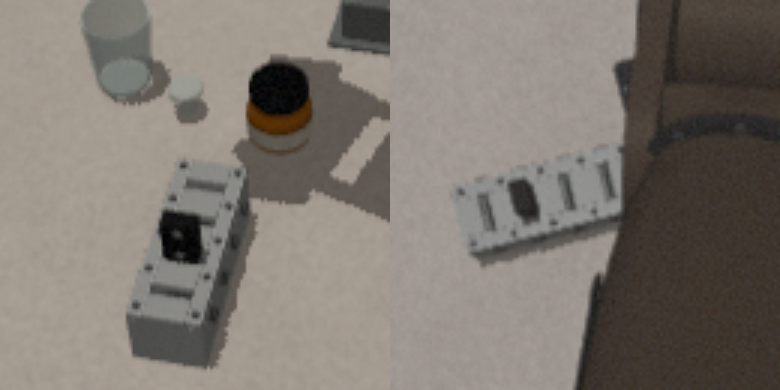

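The picture shows the gauge handle seated flat on the holder in slot 2 (side crop 180,237; top crop 523,200). Its top is at 105 mm (60+45), its centre (522.7,199.0) and its yaw 13°. The fingers are clear, so I hand in.

```bash
python3 -c "
from cell import *
print(job_done())"
```

```text
the job is handed in; nothing more can be done
None
```

The gauge is standing let go in slot 2 (y = +18 mm), the sound slot, fully home, and I handed the job in at about 25 s.

| Slot | What I felt | Verdict |
|---|---|---|
| 0 | Blade stopped about 26 mm down, push rising to about 14 N, so I withdrew | Seized |
| 1 | Drag under 1.5 N down to 38 mm | Worn |
| 2 | Steady drag of about 7–8 N from 34 mm on, then shoulder contact at the expected height (brief push of about 16 N) | Sound |
| 3 | Not probed, since slot 2 was already clear | – |

**Last checks:** The top camera puts the handle's top at 105 mm, as it should be with the shoulder on the holder. The handle is centred within about 1 mm of the slot and turned within about 1° of it. The fingers are open and well clear. The beaker, stopper and jar looked undisturbed in the last picture; I did not check the other bystanders.

**Disagreements:** The side camera's figures were about 2 mm and 2–3° off the top camera's, and its height reading was lower, a median of 102 mm. I put this down to calibration and to that view also taking in the handle's side. In slot 0 the blade first rubbed one jaw with about 5 N sideways; I centred it before judging that slot.

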